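# Set the stop collar of the bottle-drying stand

## Task

The taller bottles need more room on the leaning bottle-drying stand: spin the black knurled collar up its threaded rod until its top face is level, measured along the rod, with the upper face of the gauge's pointer tab beside it, then let go. Leave the tab where it is set and do not shove aside or knock over the other things on the draining board.

Things in the scene. Friction and masses are not known exactly. Their poses are not given: they have to be found in the camera images.
- stand: Bottle-drying stand, fixed: wooden base 150 x 200 x 20 mm, a leaning steel threaded rod and, 104 mm to its +y side, a parallel flat gauge post as long as the rod. Origin under the base, 35 mm to the -y side of its middle; z normal to the base. The rod leaves the base top at x 30, y 0, z 20 mm, and leans 30 degrees to the base's -x, roughly to the robot.
- rod_tip (a point): Free upper end of the threaded rod, on its axis. z points up along the rod, y to the gauge post. The rod is 150 mm long from base to tip, 24 mm across its threads. At the start it sticks out 28 to 32 mm above the collar's top face, and when the job is done about 12 to 20 mm.
- collar_top (a point): Centre of the knurled collar's top face, on the rod's axis; z up along the rod, x and y turn with the collar. Black plastic cylinder, 60 mm diameter (62 over its fine ribs), 30 mm high (down from here). It only screws: fast right-hand thread, 18 mm a turn; counterclockwise seen from the rod's tip it climbs. Turns with about 0.06 N m and stays where left.
- collar (a joint): Angle of the collar in rad, positive counterclockwise seen from the rod's tip; it climbs 2.86 mm per rad. Starts between 0 and 1.5; range -1 to 10.4.
- tab_tip (a point): Tip of the gauge's dark steel pointer tab, on its upper face, 68 mm to the +y side of the rod's axis. z up along the rod, y from rod to gauge post, x away from the robot and up. The tab is 5 mm thick, 16 mm wide at its tip; about 6 N would slide it along the post. At the start it is 7 to 20 mm (along z) above the collar's top face.
- colander: Bystander on the draining board: stainless colander, a bowl 210 mm across, 85 mm high, two loop handles. Origin: centre of its underside, z up.
- cups: Bystander on the draining board: two purple plastic cups nested together, 76 mm across, 122 mm high. Origin: centre of its underside, z up.
- mortar: Bystander on the draining board: short wooden mortar, 104 mm across, 85 mm high. Origin: centre of its underside, z up.
- egg_cup: Bystander on the draining board: white ceramic egg cup, 52 mm across, 68 mm high. Origin: centre of its underside, z up.
- bottle: Bystander on the draining board: clear closed bottle, 68 mm across, 170 mm high. Origin: centre of its underside, z up.
- saucer: Bystander on the draining board: white saucer, 120 mm across, 18 mm high. Origin: centre of its underside, z up.

How it is judged:
By the outcome, as a careful person would: the job done as asked, in the order asked, and still so for the second after the job is handed in, with the robot touching nothing.
It also fails if it takes over 72 s, if anything falls off the work surface, if the arm or the gripper's body presses on something with over 40 N, if the wrist force passes 120 N, or if a joint passes its speed limit or range.

## Robot

A 6-joint arm with a two-finger parallel gripper is mounted at the origin on the work surface. World frame = base frame: x ahead of the robot, y to its left, z up, the work surface at z = 0. Lengths are in m, angles in rad, forces in N, time in s.
With the tool pointing down it reaches from about 0.35 to 0.975 m from the base axis. Payload 4.9 kg.
Tool frame: the origin (TCP) lies at the very end of the fingers, on their centre line; the grasp point (between the pads) lies 19 mm behind it; z points along the fingers, y is the line along which they close (so a half turn about z gives the same grasp; the last joint's range is limited). The gripper opens to 85 mm and grips with 20 to 120 N. Pads are 22 mm wide; open, the fingers measure 114 mm over their backs; the gripper's body (76 mm by 85 mm) begins 54 mm behind the grasp point. The pads swing forward as they close: fully open they stand 13 mm farther back than shut.
Start: joints at [1.082, 0.053, 1.613, -0, 1.476, -0.119], TCP at [0.226, 0.583, 0.231] pointing down, gripper open.
Joint ranges: [-3.01, 3.01], [-1.01, 2.22], [0.06, 2.58], [-1.02, 4.17], [0.09, 2.62], [-3.14, 3.14]. Speed limits (rad/s): [2.57, 2.57, 3.14, 3.14, 3.14, 3.14].

## Interface

Orientations are given as a unit quaternion [x, y, z, w].
In Python, from rig import bot gives the robot as it stands.
- The arm moves only by the shell command python3 jog.py 'ROWS' [OPENING]. ROWS is a JSON list of rows, 1 to 12 of them, each of 6 numbers: dx, dy, dz in m, then a rotation vector rx, ry, rz in rad; each row shifts and turns the commanded pose from where the row before left it, along the tool's axes as they then stand; what a row does not reach is not made up. A row lasts 1/12 s, in which the tool goes at most 0.0417 m and 0.125 rad, less where a joint would pass 70% of its speed; a pose out of reach is approached as far as the arm can. OPENING is the finger opening in m, set as the command begins (- or left out keeps the last). The fingers move at their own pace and stop on an object; the grip force is fixed at half the most. Time passes only in rows, so rows that do not move let the fingers close. It prints the time, the measured TCP pose, the force, the opening and the grip force at its end.
- bot.observe(): the state, without advancing time (a new reading comes with each control period).
- bot.capture(name): name is "scene" or "top" or "wrist"; returns the picture (384x512x3 uint8, red, green, blue); there is no depth.
- bot.calibration(name): a dict with "fovy" (degrees; the focal length in pixels is half the picture's height over the tangent of half this angle, whatever the lens; pixels are square), "cx", "cy" (the principal point, pixels), "R" (3x3) and "t" (3): a world point X has camera coordinates R X + t. Camera axes: x right, y down, z forward; pixel columns grow to the right and rows downward; lengths in m; the calibration is good to about 2 mm. A picture is of the moment at which its call begins: read the wrist's pose just before it. calibration takes no time and is no camera call; for the wrist camera it gives the pose at the moment of the call.
- bot.sign_off(): hands the job in; it is judged then, once.
The state is a dict: "t": time; "q": joint angles; "joint_velocities": joint speeds; "joint_efforts": joint torques, N m; "tcp_pos": TCP position; "eef_rot": TCP orientation; "wrist_force": force on the tool from outside, world axes, zero at the start; "torque": the same for the moment, N m; "gripper_width": finger opening in m; "gripper_force": force on a finger pad.
Only numpy, scipy, OpenCV 4.12 (cv2) and the standard library are available. Lean on these libraries where they do the work, as an engineer would, in place of code of your own. Each camera call takes 0.05 s, during which the arm holds its last target. There are 200 camera calls.

## Working session

There is one attempt and no reset: what is moved stays moved. The work goes in short steps, Python scripts to look and compute and a shell command to move; the robot and the scene stay as the last step left them, time stands still between calls to the robot, and variables do not carry over. Pictures are saved under pics/ and viewed, at most 10 in all, crops included, and the job is handed in when it is done.

```bash
ls; mkdir -p pics
python3 - <<'E'
from rig import bot
import cv2,numpy as np
for n in("scene","top"):
    cv2.imwrite(f"pics/{n}0.png",cv2.resize(bot.capture(n)[:,:,::-1],(800,600),interpolation=cv2.INTER_CUBIC))
    c=bot.calibration(n);print(n,c)
s=bot.observe();print(s['t'],s['tcp_pos'],s['eef_rot'],s['gripper_width'])
E
```

```text
jog.py
pics
rig.py
scene {'fovy': 49.40143274121502, 'cx': 248.70418674363825, 'cy': 193.6006980025561, 'R': array([[ 0.58265612,  0.8127167 ,  0.00185005],
       [ 0.54648462, -0.39010101, -0.74106394],
       [-0.60155333,  0.43279646, -0.67143191]]), 't': array([-0.32526851, -0.19479304,  1.54069696])}
top {'fovy': 54.45303375662774, 'cx': 261.30931284765427, 'cy': 186.6278665848317, 'R': array([[-0.01841217, -0.99954021, -0.02409057],
       [-0.99929077,  0.01918847, -0.03239995],
       [ 0.03284731,  0.02347693, -0.99918461]]), 't': array([0.03600346, 0.54698192, 1.21215322])}
0.1 [0.22561133 0.58224871 0.23015927] [ 1.83842251e-01  9.82955291e-01 -9.13008126e-04 -2.98427362e-04] 0.08539345166120553
```

View pics/scene0.png

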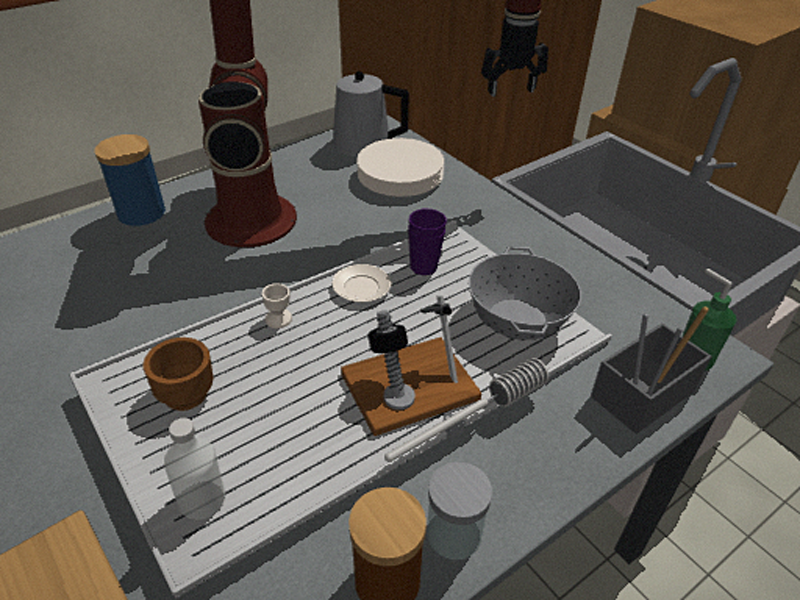

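View pics/top0.png

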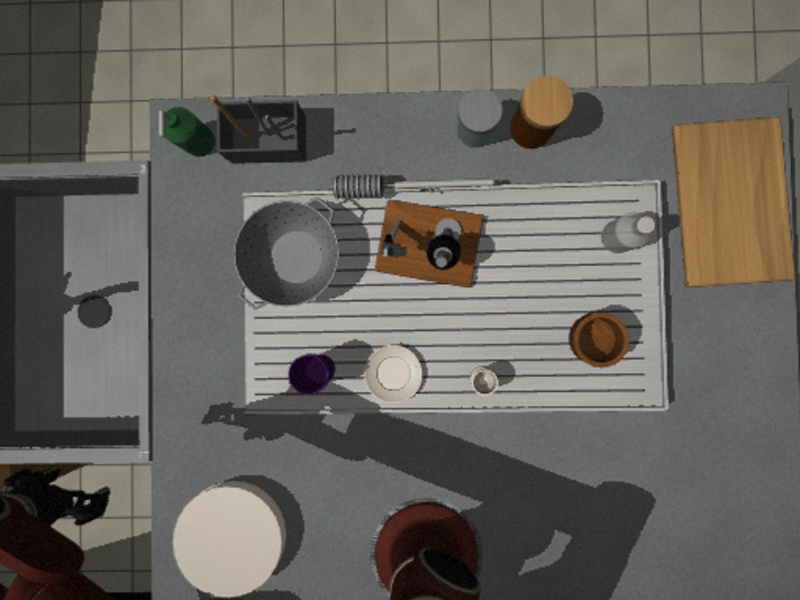

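The scene view shows the stand at about (395,370), with the collar at (388,338) and the tab at (435,310). In the top view the base corners are at about (386,201), (484,215), (473,286) and (377,270). I'll zoom in for exact pixels.

Run:
```python
from rig import bot
import cv2,numpy as np
def avg(n): return np.mean([bot.capture(n).astype(float) for _ in range(4)],0)
a=avg("scene")[180:290,210:320]; b=avg("top")[120:190,235:315]
g=lambda i,s:cv2.resize(np.clip(i*1.5,0,255).astype(np.uint8)[:,:,::-1],None,fx=s,fy=s,interpolation=cv2.INTER_CUBIC)
A=g(a,4);B=g(b,4);out=np.zeros((440,760,3),np.uint8);out[:A.shape[0],:440]=A;out[:280,440:760]=B
cv2.imwrite("pics/z.png",out)
```

```text
(no output)
```

View pics/z.png

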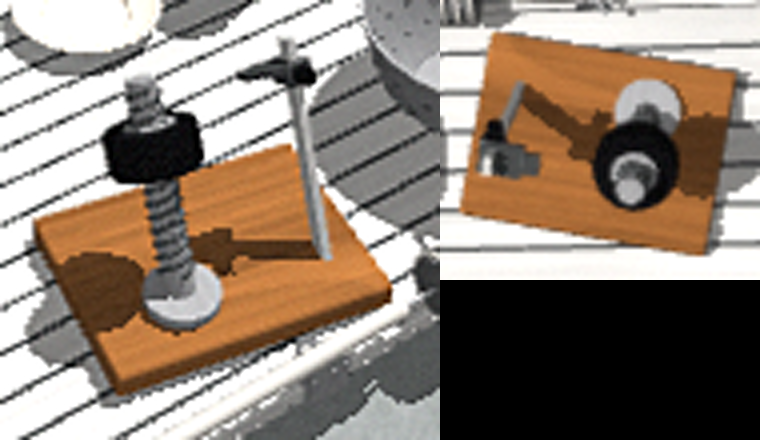

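Zoomed original pixels, from composite coordinates. Scene half: base corners (35,222), (291,145), (391,284), (120,380) and rod tip (139,80). Top half: corners (495,34), (735,72), (707,254), (461,212) and rod tip (630,188).

```bash
cat > h.py <<'E'
from rig import bot
import numpy as np,cv2,json
from scipy.optimize import least_squares
from scipy.spatial.transform import Rotation as Ro
def proj(c,X,h=384):
    f=h/2/np.tan(np.radians(c['fovy'])/2);p=np.atleast_2d(X)@c['R'].T+c['t'];return p[:,:2]/p[:,2:]*f+[c['cx'],c['cy']]
RL=Ro.from_euler('y',-30,degrees=True).as_matrix()  # rod frame in stand frame: z=(-.5,0,.866)
def rodpt(P,x,y,s):  # point in rod frame, s along rod from base top
    R,t=P;return R@(RL@np.array([x,y,s])+[.03,0,.02])+t
def stand(v): return Ro.from_euler('z',v[3]).as_matrix(),np.array(v[:3])
E
cat > fit.py <<'E'
from h import *
S=lambda u,v:((u+.5)/4-.5+210,(v+.5)/4-.5+180); T=lambda u,v:((u-440+.5)/4-.5+235,(v+.5)/4-.5+120)
ps=[S(35,222),S(291,145),S(391,284),S(120,380),S(139,80)]
pt=[T(461+0,212),T(495,34),T(735,72),T(707,254),T(630,188)]
cs,ct=bot.calibration('scene'),bot.calibration('top')
L=lambda x,y:np.array([x,y,.02])
def pts(v):
    R,t=stand(v);c={k:R@L(*k)+t for k in[(-.075,-.065),(-.075,.135),(.075,.135),(.075,-.065)]}
    k=list(c.values());tip=rodpt((R,t),0,0,.15)
    return np.array([*k,tip]),np.array([k[1],k[2],k[3],k[0],tip])
def res(v):
    a,b=pts(v);return np.r_[(proj(cs,a)-ps).ravel(),(proj(ct,b)-pt).ravel()]
r=least_squares(res,[.55,0,.01,0],x_scale=[.1,.1,.1,1]);v=r.x
print(v,np.round(r.fun,1));json.dump(list(v),open('stand.json','w'))
P=stand(v);print('tip',rodpt(P,0,0,.15),'axis',P[0]@RL[:,2])
# collar height/ tab height fits: tip-of-tab in both
tt=[S(238,75),T(540,162)]
def r2(w):
    X=rodpt(P,w[0],w[1],w[2]);return np.r_[proj(cs,X)[0]-tt[0],proj(ct,X)[0]-tt[1]]
q=least_squares(r2,[0,.068,.13]);print('tab',q.x,q.fun)
for s in(.115,.12,.125):print(s,(proj(cs,rodpt(P,0,0,s))-[209.6,179.6])*4,(proj(ct,rodpt(P,0,0,s))-[234.6,119.6])*4+[440,0])
E
python3 fit.py
```

```text
[ 0.63842937 -0.05122592  0.02455834 -0.2001184 ] [-0.9 -0.   0.4 -2.   2.   0.2 -0.4  1.7 -0.9  0.8 -1.1  0.2 -1.1 -1.4
  0.6  0.1 -0.7  1.   1.5  1.1]
tip [ 0.59432743 -0.04228058  0.17446215] axis [-0.49002152  0.09939268  0.8660254 ]
tab [0.0026765  0.06930586 0.1357989 ] [ 0.66652652 -0.04034257  0.61645439  0.42198829]
0.115 [[147.0750153  135.66605647]] [[638.84479713 172.53305559]]
0.12 [[145.45685326 128.2539319 ]] [[638.4518849  175.34012536]]
0.125 [[143.83494942 120.82466765]] [[638.05576959 178.17007886]]
```

```bash
cat >> h.py <<'E'
def goal(xyz,Rg):
    s=bot.observe();R=Ro.from_quat(s['eef_rot']);d=R.inv().apply(np.array(xyz)-s['tcp_pos']);rv=(R.inv()*Rg).as_rotvec()
    print('d tool',np.round(d,4),'rv',np.round(rv,4),'q',np.round(s['q'],3),'t',s['t'],'F',np.round(s['wrist_force'],1),'w',s['gripper_width'])
def toolR(axis,yaw): # tool z=-axis, tool x = world -x-ish turned by yaw about tool z
    z=-axis;x=np.array([-1,0,0.])-z*np.dot([-1,0,0.],z);x/=np.linalg.norm(x)
    return Ro.from_matrix(np.c_[x,np.cross(z,x),z])*Ro.from_rotvec([0,0,yaw])
E
python3 - <<'E'
from h import *
P=stand(json.load(open('stand.json')));ax=P[0]@RL[:,2]
print(Ro.from_quat(bot.observe()['eef_rot']).as_matrix().round(3))
goal(rodpt(P,0,0,.25),toolR(ax,0))
E
```

```text
[[-0.932  0.361 -0.   ]
 [ 0.361  0.932 -0.   ]
 [ 0.    -0.    -1.   ]]
d tool [-0.5202 -0.458  -0.0298] rv [ 0.0158 -0.5269 -0.3905] q [ 1.082  0.053  1.613  0.     1.476 -0.119] t 0.5 F [ 0.4 -0.   0.8] w 0.08549700290454385
```

```bash
R='[-0.0289,-0.0254,-0.0017,0,0,0]'
python3 jog.py '[[-0.0289,-0.0254,-0.005,0,0,0],[-0.0289,-0.0254,-0.005,0,0,0],[-0.0289,-0.0254,-0.005,0,0,0],[-0.0289,-0.0254,-0.005,0,0,0],[-0.0289,-0.0254,-0.005,0,0,0],[-0.0289,-0.0254,-0.005,0,0,0],[-0.0289,-0.0254,0,0,0,0],[-0.0289,-0.0254,0,0,0,0],[-0.0289,-0.0254,0,0,0,0],[-0.0289,-0.0254,0,0,0,0],[-0.0289,-0.0254,0,0,0,0],[-0.0289,-0.0254,0,0,0,0]]' 0.085
python3 jog.py '[[-0.0289,-0.0254,0,0,0,0],[-0.0289,-0.0254,0,0,0,0],[-0.0289,-0.0254,0,0,0,0],[-0.0289,-0.0254,0,0,0,0],[-0.0289,-0.0254,0,0,0,0],[-0.0289,-0.0254,0,0,0,0],[0,0,0,0,0,0],[0,0,0,0,0,0]]'
python3 - <<'E'
from h import *
P=stand(json.load(open('stand.json')));ax=P[0]@RL[:,2]
for y in(0,1.5,3.14):goal(rodpt(P,0,0,.25),toolR(ax,y))
E
```

```text
t: 1.5
tcp_pos: [0.4396, 0.1714, 0.2617]
eef_rot: [0.184, 0.983, 0.0, 0.001]
wrist_force: [0.5, -0.2, -0.2]
gripper_width: 0.085
gripper_force: 0.0
t: 2.17
tcp_pos: [0.5461, -0.0333, 0.2611]
eef_rot: [0.185, 0.983, 0.0, -0.0]
wrist_force: [-0.6, 0.4, 0.1]
gripper_width: 0.0848
gripper_force: 0.0
d tool [ 0.001   0.0006 -0.    ] rv [ 0.0152 -0.5277 -0.3937] q [-0.197 -0.15   1.759  0.     1.533 -1.395] t 2.1667 F [-0.6  0.4  0.1] w 0.08484665315700782
d tool [ 0.001   0.0006 -0.    ] rv [-0.3639 -0.4139  1.0707] q [-0.197 -0.15   1.759  0.     1.533 -1.395] t 2.1667 F [-0.6  0.4  0.1] w 0.08484665315700782
d tool [ 0.001   0.0006 -0.    ] rv [-0.7265 -0.0215  2.6532] q [-0.197 -0.15   1.759  0.     1.533 -1.395] t 2.1667 F [-0.6  0.4  0.1] w 0.08484665315700782
```

```bash
python3 jog.py '[[0,0,0,0.0025,-0.088,-0.0656],[0,0,0,0.0025,-0.088,-0.0656],[0,0,0,0.0025,-0.088,-0.0656],[0,0,0,0.0025,-0.088,-0.0656],[0,0,0,0.0025,-0.088,-0.0656],[0,0,0,0.0025,-0.088,-0.0656],[0,0,0,0,0,0],[0,0,0,0,0,0]]'
python3 - <<'E'
from h import *
P=stand(json.load(open('stand.json')));ax=P[0]@RL[:,2]
goal(rodpt(P,0,0,.25),toolR(ax,0))
c=bot.calibration('wrist');im=np.mean([bot.capture('wrist').astype(float) for _ in range(4)],0)
json.dump({k:np.array(x).tolist() for k,x in c.items()},open('w1.json','w'))
im=np.clip(im*1.6,0,255).astype(np.uint8)[:,:,::-1].copy()
print('cam',-c['R'].T@c['t']);
for n,X in dict(tip=(0,0,.15),col12=(0,0,.12),tab=(0,.068,.136)).items():print(n,proj(c,rodpt(P,*X)))
cv2.imwrite('pics/w1.png',cv2.resize(im,(800,600),interpolation=cv2.INTER_CUBIC))
E
```

```text
t: 2.83
tcp_pos: [0.5445, -0.0305, 0.2607]
eef_rot: [-0.016, 0.966, -0.054, 0.253]
wrist_force: [-0.0, 0.1, 0.7]
gripper_width: 0.0848
gripper_force: 0.0
d tool [-0.0008 -0.0018  0.0003] rv [ 0.0024 -0.0002  0.0019] q [-1.910e-01 -5.070e-01  2.098e+00 -2.000e-03  1.028e+00 -1.794e+00] t 2.8333 F [-0.   0.1  0.7] w 0.08484418074707045
cam [ 0.41028419 -0.02087941  0.34737824]
tip [[247.8731305  190.74947044]]
col12 [[248.0605792  181.60376482]]
tab [[318.79154124 202.21001585]]
```

View pics/w1.png

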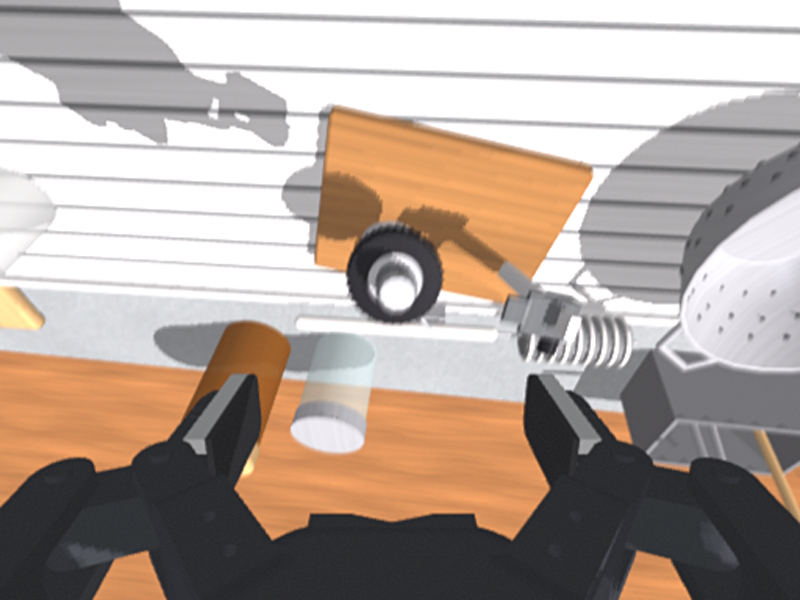

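Wrist view: the rod tip is at (397,291), the collar at (395,272), the tab tip edge at (500,313), and the base -x corners at (333,106) and (592,170). I'll refit with these, then plan an oblique wrist view to compare the heights.

```bash
sed -i '/^r=least/,$d' fit.py
cat >> fit.py <<'E'
w1={k:np.array(x) for k,x in json.load(open('w1.json')).items()}
W=lambda u,v:np.array([(u+.5)/1.5625-.5,(v+.5)/1.5625-.5])
pw=[W(333,106),W(592,170),W(397,291)]
def res3(v):
    a,b=pts(v);return np.r_[res(v),(proj(w1,a[[0,1,4]])-pw).ravel()]
r=least_squares(res3,[.55,0,.01,0],x_scale=[.1,.1,.1,1],loss='soft_l1');v=r.x
print(v,np.round(res3(v),1));json.dump(list(v),open('stand.json','w'))
P=stand(v);print('tip',rodpt(P,0,0,.15),'axis',P[0]@RL[:,2])
E
python3 fit.py
python3 - <<'E'
from h import *
P=stand(json.load(open('stand.json')));ax=P[0]@RL[:,2];A=P[0]@RL
s=bot.observe();c=bot.calibration('wrist');Rt=Ro.from_quat(s['eef_rot']).as_matrix()
cp=-c['R'].T@c['t'];off=Rt.T@(cp-s['tcp_pos']);Rc=Rt.T@c['R'].T # cam axes in tool
print('f',192/np.tan(np.radians(c['fovy']/2)),'camoff',off,'camz',Rc[:,2])
M=rodpt(P,0,.035,.132)
for al in(30,45):
  for D in(.22,.26):
    a=np.radians(al);d=A@np.array([np.cos(a),0,np.sin(a)])
    z=-d;x=A[:,1]*-1;x=x-z*(x@z);y=np.cross(z,x)   # yaw pi: +y to image left
    Rn=np.c_[x,y,z]@Rc.T; tcp=M+D*d-Rn@off
    print(al,D,'tcp',tcp.round(3),'rodframe',(A.T@(tcp-rodpt(P,0,0,0))).round(3));goal(tcp,Ro.from_matrix(Rn))
E
```

```text
[ 0.6357463  -0.04867158  0.01903994 -0.20245744] [-0.5  0.3  0.5 -1.5  1.8  0.6 -0.2  1.8 -0.6  1.4 -1.8  1.1 -1.7 -0.3
 -0.3  1.3 -1.7  1.9  0.5  2.3 -0.4  1.4  5.5  4.1 -2.3 -1.7]
tip [ 0.5916654  -0.03962311  0.16894375] axis [-0.4897877   0.10053859  0.8660254 ]
f 290.4104322247783 camoff [ 0.07428149  0.00018237 -0.1417826 ] camz [-2.90523159e-01  4.94801446e-04  9.56867833e-01]
30 0.22 tcp [ 0.613 -0.008  0.223] rodframe [0.039 0.035 0.189]
d tool [-0.0397  0.0276  0.0649] rv [-1.0752 -0.1234 -2.7148] q [-1.920e-01 -5.030e-01  2.093e+00 -2.000e-03  1.027e+00 -1.795e+00] t 3.0333 F [0.7 0.5 0.2] w 0.08516207231960164
30 0.26 tcp [ 0.633 -0.012  0.257] rodframe [0.074 0.035 0.209]
d tool [-0.0735  0.0196  0.0449] rv [-1.0752 -0.1234 -2.7148] q [-1.920e-01 -5.030e-01  2.093e+00 -2.000e-03  1.027e+00 -1.795e+00] t 3.0333 F [0.7 0.5 0.2] w 0.08516207231960164
45 0.22 tcp [ 0.595 -0.004  0.222] rodframe [0.023 0.035 0.198]
d tool [-0.024   0.0314  0.0566] rv [-0.7098 -0.0802 -2.8247] q [-1.920e-01 -5.030e-01  2.093e+00 -2.000e-03  1.027e+00 -1.795e+00] t 3.0333 F [0.7 0.5 0.2] w 0.08516207231960164
45 0.26 tcp [ 0.605 -0.006  0.26 ] rodframe [0.052 0.035 0.226]
d tool [-0.0516  0.0249  0.0283] rv [-0.7098 -0.0802 -2.8247] q [-1.920e-01 -5.030e-01  2.093e+00 -2.000e-03  1.027e+00 -1.795e+00] t 3.0333 F [0.7 0.5 0.2] w 0.08516207231960164
```

```bash
python3 jog.py '[[0,0,0,0,0,0.125],[0,0,0,0,0,0.125],[0,0,0,0,0,0.125],[0,0,0,0,0,0.125],[0,0,0,0,0,0.125],[0,0,0,0,0,0.125],[0,0,0,0,0,0.125],[0,0,0,0,0,0.125],[0,0,0,0,0,0.125],[0,0,0,0,0,0.125],[0,0,0,0,0,0.125],[0,0,0,0,0,0.125]]' >/dev/null
python3 jog.py '[[0,0,0,0,0,0.125],[0,0,0,0,0,0.125],[0,0,0,0,0,0.125],[0,0,0,0,0,0.125],[0,0,0,0,0,0.125],[0,0,0,0,0,0.125],[0,0,0,0,0,0.125],[0,0,0,0,0,0.125],[0,0,0,0,0,0.125],[0,0,0,0,0,0.125],[0,0,0,0,0,0.125],[0,0,0,0,0,0.125]]' >/dev/null
python3 jog.py '[[0,0,0,0,0,0.125],[0,0,0,0,0,0.015],[0,0,0,0,0,0]]'
cat > obl.py <<'E'
from h import *
P=stand(json.load(open('stand.json')));A=P[0]@RL
off=np.array([.07428,.00018,-.14178]);cz=np.array([-.2905,0,.9569]);Rc=np.c_[[0,-1,0],np.cross(cz,[0,-1,0]),cz]
c=bot.calibration('wrist');Rt=Ro.from_quat(bot.observe()['eef_rot']).as_matrix();Rc=Rt.T@c['R'].T
a=np.radians(30);d=A@np.array([np.cos(a),0,np.sin(a)]);M=rodpt(P,0,.035,.132)
z=-d;x=-A[:,1];y=np.cross(z,x);goal(M+.26*d-np.c_[x,y,z]@Rc.T@off,Ro.from_matrix(np.c_[x,y,z]@Rc.T))
E
python3 obl.py
```

```text
t: 5.28
tcp_pos: [0.5463, -0.0317, 0.2618]
eef_rot: [0.966, 0.018, 0.253, 0.055]
wrist_force: [-0.1, -0.6, 0.1]
gripper_width: 0.0848
gripper_force: 0.0
d tool [ 0.0742 -0.0193  0.0444] rv [ 0.0865 -0.7496  0.2277] q [-1.930e-01 -5.030e-01  2.094e+00 -2.000e-03  1.026e+00  1.342e+00] t 5.2833 F [-0.1 -0.6  0.1] w 0.0847556355015922
```

```bash
python3 jog.py '[[0.0247,-0.0064,0.0148,0,0,0],[0.0247,-0.0064,0.0148,0,0,0],[0.0247,-0.0064,0.0148,0,0,0],[0,0,0,0.0124,-0.1071,0.0325],[0,0,0,0.0124,-0.1071,0.0325],[0,0,0,0.0124,-0.1071,0.0325],[0,0,0,0.0124,-0.1071,0.0325],[0,0,0,0.0124,-0.1071,0.0325],[0,0,0,0.0124,-0.1071,0.0325],[0,0,0,0.0124,-0.1071,0.0325],[0,0,0,0,0,0],[0,0,0,0,0,0]]'
python3 obl.py
cat > shot.py <<'E'
from h import *
import sys
n=sys.argv[1];P=stand(json.load(open('stand.json')))
c=bot.calibration('wrist');im=np.mean([bot.capture('wrist').astype(float) for _ in range(4)],0)
json.dump({k:np.array(x).tolist() for k,x in c.items()},open(n+'.json','w'))
im=np.clip(im*1.8,0,255).astype(np.uint8)[:,:,::-1].copy()
m=proj(c,rodpt(P,0,.035,.132))[0]
x0,y0=(np.clip(m-[133,100],0,[512-266,384-200])).astype(int);print('crop origin',x0,y0)
for k,X in dict(tip=(0,0,.15),col12=(0,0,.12),tab=(0,.068,.136)).items():print(k,((proj(c,rodpt(P,*X))[0]-[x0,y0])*3).round(0))
cv2.imwrite(f'pics/{n}.png',cv2.resize(im[y0:y0+200,x0:x0+266],None,fx=3,fy=3,interpolation=cv2.INTER_CUBIC))
E
python3 shot.py w2
```

```text
t: 6.28
tcp_pos: [0.6328, -0.0128, 0.2549]
eef_rot: [0.988, -0.1, -0.114, -0.012]
wrist_force: [-0.4, -0.0, -0.4]
gripper_width: 0.0851
gripper_force: 0.0
d tool [-0.0008 -0.0006 -0.0022] rv [-0.0011  0.001   0.001 ] q [-0.144  0.207  1.418  0.014  1.746  1.63 ] t 6.2833 F [-0.4 -0.  -0.4] w 0.08511072357637081
crop origin 117 90
tip [523. 357.]
col12 [516. 268.]
tab [288. 314.]
```

View pics/w2.png

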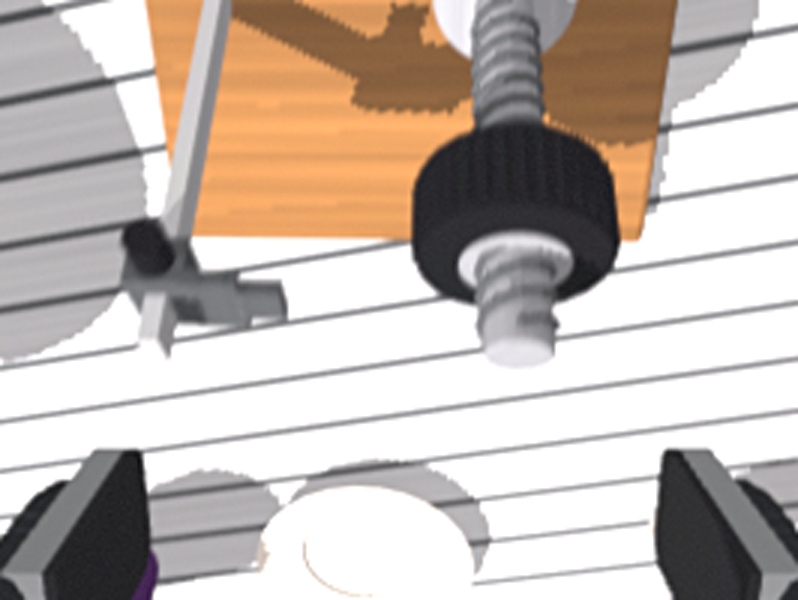

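The oblique view shows the rod tip face at (518,352), the collar's top-face rim bottom at about (515,303) with side extents x 413 to 618, and the tab tip end at x≈285, y 280–320. I'll enlarge these parts for a sub-pixel fit.

```bash
cat > zoom.py <<'E'
from h import *
import sys
n=sys.argv[1];x1,y1,x2,y2=map(int,sys.argv[2:6])
c=bot.calibration('wrist');im=np.mean([bot.capture('wrist').astype(float) for _ in range(4)],0)
json.dump({k:np.array(x).tolist() for k,x in c.items()},open(n+'.json','w'))
np.save(n,im);im=im[:,:,::-1]
z=lambda i,g:cv2.resize(np.clip(i*g,0,255).astype(np.uint8),None,fx=6,fy=6,interpolation=cv2.INTER_CUBIC)
a=z(im[y1:y1+60,x1:x1+50],1.6);b=z(im[y2:y2+98,x2:x2+80],2.4)
o=np.zeros((590,790,3),np.uint8);o[:360,:300]=a;o[:588,305:785]=b;cv2.imwrite(f'pics/{n}.png',o)
E
python3 zoom.py w3 170 155 249 123
```

```text
(no output)
```

View pics/w3.png

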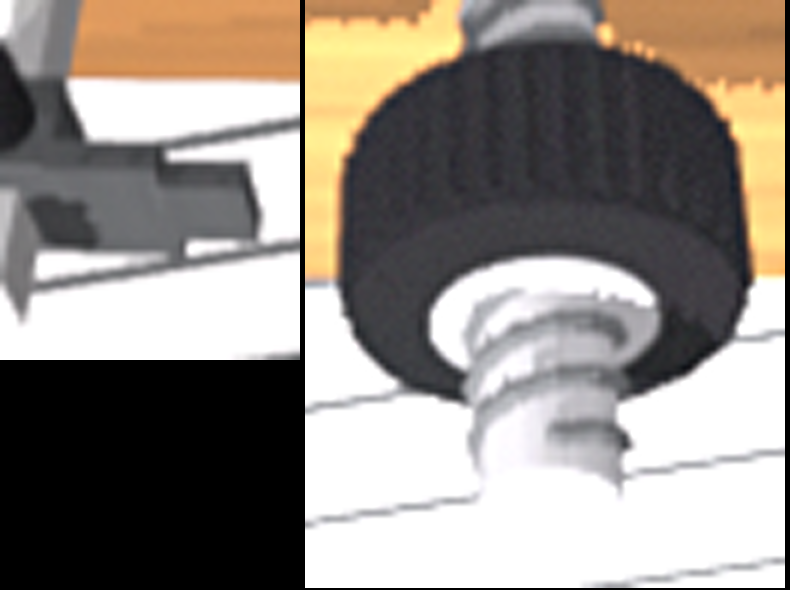

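```bash
cat > hfit.py <<'E'
from h import *
def run(n,tab,col,tip,ot,oc):
    c={k:np.array(x) for k,x in json.load(open(n+'.json')).items()};P=stand(json.load(open('stand.json')))
    T=lambda p:(np.array(p)+.5)/6-.5+ot
    C=lambda p:(np.array(p)+.5-[305,0])/6-.5+oc
    r0=.0305
    def f(w):
        d=dict(c);d['R']=Ro.from_rotvec(w[3:6]).as_matrix()@c['R'];d['t']=c['t']-0+0
        A=P[0]@RL
        pr=lambda x,y,s:proj(dict(d,t=d['R']@(c['R'].T@c['t'])+w[:3]),rodpt(P,x,y,s))[0]
        e=[pr(.008,.068,w[7])-T(tab[0]),pr(-.008,.068,w[7])-T(tab[1]),pr(.008,.068,w[7]-.005)-T(tab[2])]
        th=np.linspace(0,2*np.pi,73);ring=np.array([pr(r0*np.cos(t),r0*np.sin(t),w[6]) for t in th])
        g=[ring[:,1].min()-C(col[0])[1],ring[:,1].max()-C(col[1])[1],ring[:,0].min()-C(col[2])[0],ring[:,0].max()-C(col[3])[0]]
        if tip is not None:e.append(pr(0,0,.15)-tip)
        return np.r_[np.ravel(e),g,w[:3]/.003,w[3:6]/.01]
    r=least_squares(f,[0]*6+[.12,.136],x_scale=[.01]*3+[.1]*3+[.01]*2)
    J=np.linalg.inv(r.jac.T@r.jac)
    print('off',r.x[:6].round(4),'collar',r.x[6],'tab',r.x[7],'diff mm',1e3*(r.x[7]-r.x[6]),'sd',1e3*np.sqrt(J[6,6]+J[7,7]-2*J[6,7])*.4);print(r.fun.round(1));return r
if __name__=='__main__':
    run('w3',[(249,186),(254,238),(248,165)],[(548,197),(548,407),(342,280),(750,275)],np.array([518,352])/3-.33+[117,90],[170,155],[249,123])
E
python3 hfit.py
```

```text
off [-0.0012  0.001  -0.002   0.0027 -0.0018  0.0046] collar 0.11748601251625605 tab 0.13447890778438 diff mm 16.992895268123934 sd 0.4956677721576022
[-0.2  0.4  1.   0.7  0.3 -1.   0.5 -0.2 -0.6  0.9 -0.5 -1.  -0.4  0.3
 -0.7  0.3 -0.2  0.5]
```

```bash
cat > refit.py <<'E'
from h import *
v=json.load(open('stand.json'));w1,w3=[{k:np.array(x) for k,x in json.load(open(n)).items()} for n in('w1.json','w3.json')]
a=(np.array([397,291])+.5)/1.5625-.5;b=np.array([518,352])/3-.33+[117,90]
def f(d):
    X=rodpt(stand(v),0,0,.15)+d;return np.r_[proj(w1,X)[0]-a,proj(w3,X)[0]-b,d/.003]
r=least_squares(f,[0,0,0],x_scale=.01);print(r.x,r.fun);v[:3]=list(np.array(v[:3])+r.x);json.dump(v,open('stand.json','w'))
E
python3 refit.py
python3 - <<'E'
from h import *
P=stand(json.load(open('stand.json')));ax=P[0]@RL[:,2]
print(ax);goal(rodpt(P,0,0,.22),toolR(ax,3.14159))
E
```

```text
[0.00036514 0.00200807 0.00129973] [-0.17445906 -0.14386569 -0.00275002 -0.0753968   0.12171305  0.66935597
  0.43324461]
[-0.4897877   0.10053859  0.8660254 ]
d tool [-0.0608  0.033   0.0415] rv [-0.088   0.7467 -0.2223] q [-0.143  0.201  1.419  0.014  1.747  1.631] t 6.6833 F [ 0.7 -0.1 -0. ] w 0.0845177264277539
```

```bash
python3 jog.py '[[0,0,-0.01,-0.0126,0.1067,-0.0318],[0,0,-0.01,-0.0126,0.1067,-0.0318],[0,0,0,-0.0126,0.1067,-0.0318],[0,0,0,-0.0126,0.1067,-0.0318],[0,0,0,-0.0126,0.1067,-0.0318],[0,0,0,-0.0126,0.1067,-0.0318],[0,0,0,-0.0126,0.1067,-0.0318]]' >/dev/null
python3 jog.py '[[0,0,0,0,0,0.125],[0,0,0,0,0,0.125],[0,0,0,0,0,0.125],[0,0,0,0,0,0.125],[0,0,0,0,0,0.125],[0,0,0,0,0,0.125],[0,0,0,0,0,0.125],[0,0,0,0,0,0.125],[0,0,0,0,0,0.125],[0,0,0,0,0,0.125],[0,0,0,0,0,0.125],[0,0,0,0,0,0.125]]' >/dev/null
python3 jog.py '[[0,0,0,0,0,0.06],[0,0,0,0,0,0],[0,0,0,0,0,0]]'
cat > pre.py <<'E'
from h import *
import sys
P=stand(json.load(open('stand.json')));ax=P[0]@RL[:,2]
goal(rodpt(P,0,0,float(sys.argv[1])),toolR(ax,float(sys.argv[2])))
E
python3 pre.py .22 4.70159
```

```text
t: 8.52
tcp_pos: [0.6351, -0.0129, 0.2768]
eef_rot: [0.698, -0.668, 0.219, -0.137]
wrist_force: [0.1, 0.1, 0.3]
gripper_width: 0.085
gripper_force: 0.0
d tool [0.0111 0.0909 0.0038] rv [ 0.0009 -0.0002  0.0017] q [-0.119 -0.261  1.89  -0.05   0.992  2.997] t 8.5167 F [0.1 0.1 0.3] w 0.08504554316199896
```

```bash
python3 jog.py '[[0.0037,0.0303,0.0013,0,0,0],[0.0037,0.0303,0.0013,0,0,0],[0.0037,0.0303,0.0013,0,0,0],[0,0,0,0,0,0],[0,0,0,0,0,0]]' >/dev/null
python3 pre.py .0845 4.70159
```

```text
d tool [ 0.0004 -0.0027  0.1341] rv [0.0034 0.     0.0004] q [-0.183 -0.448  2.111 -0.013  0.959  2.922] t 8.9333 F [ 0.9 -0.7  0.6] w 0.08482193783993625
```

```bash
cat >> h.py <<'E'
def goalavg(xyz,Rg,n=6):
    L=[]
    for _ in range(n):
        s=bot.observe();R=Ro.from_quat(s['eef_rot']);L.append(np.r_[R.inv().apply(np.array(xyz)-s['tcp_pos']),(R.inv()*Rg).as_rotvec()]);bot.capture('wrist')
    L=np.array(L);print('mean',L.mean(0).round(4),'std',L.std(0).round(4),'F',s['wrist_force'].round(1),'q',s['q'].round(2),'t',s['t'])
E
sed -i 's/^goal(/goalavg(/' pre.py; python3 pre.py .0845 4.70159
```

```text
mean [-1.000e-04  1.300e-03  1.357e-01 -6.000e-04 -6.000e-04  5.000e-04] std [0.0003 0.002  0.0008 0.0019 0.0003 0.    ] F [0.5 0.4 0.2] q [-0.18 -0.44  2.1  -0.01  0.96  2.92] t 9.1833
```

```bash
python3 jog.py '[[0,0,0.02,0,0,0],[0,0,0.02,0,0,0],[0,0,0.02,0,0,0],[0,0,0.02,0,0,0],[0,0,0.01,0,0,0],[0,0,0.01,0,0,0],[0,0,0,0,0,0],[0,0,0,0,0,0]]'
python3 pre.py .0845 4.70159
```

```text
t: 9.9
tcp_pos: [0.6072, -0.0405, 0.1439]
eef_rot: [0.697, -0.669, 0.218, -0.137]
wrist_force: [0.0, -0.3, -0.3]
gripper_width: 0.0852
gripper_force: 0.0
mean [-0.0001  0.0009  0.0358 -0.0001 -0.0004 -0.0001] std [0.0001 0.0004 0.0004 0.0009 0.0002 0.    ] F [ 0. -0. -1.] q [-0.18 -0.22  2.08 -0.01  0.75  2.92] t 10.15
```

Run:
```python
from h import *
im=np.clip(bot.capture('wrist')*1.8,0,255).astype(np.uint8)[:,:,::-1]
cv2.imwrite('pics/g1.png',im)
```

```text
(no output)
```

View pics/g1.png

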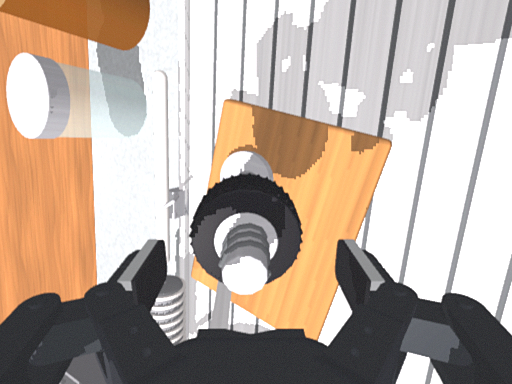

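The rod tip at (245,272) is centred between the pads (x 150 and 350), so I can descend and close.

```bash
python3 jog.py '[[0,0.0005,0.009,0,0,0],[0,0.0004,0.009,0,0,0],[0,0,0.009,0,0,0],[0,0,0.0085,0,0,0],[0,0,0,0,0,0],[0,0,0,0,0,0]]' && python3 pre.py .0845 4.70159
python3 jog.py '[[0,0,0,0,0,0],[0,0,0,0,0,0],[0,0,0,0,0,0],[0,0,0,0,0,0],[0,0,0,0,0,0],[0,0,0,0,0,0]]' 0.05; python3 pre.py .0845 4.70159
```

```text
t: 10.75
tcp_pos: [0.623, -0.0442, 0.1109]
eef_rot: [0.697, -0.669, 0.217, -0.137]
wrist_force: [-0.6, 0.6, -0.0]
gripper_width: 0.0849
gripper_force: 0.0
mean [ 0.0001 -0.0011 -0.0007  0.0018 -0.     -0.0002] std [0.0001 0.0006 0.0006 0.0012 0.0003 0.    ] F [ 0.2 -0.4  0.7] q [-0.19 -0.13  2.06 -0.01  0.69  2.92] t 11.0
t: 11.55
tcp_pos: [0.6265, -0.0442, 0.1168]
eef_rot: [0.696, -0.668, 0.222, -0.14]
wrist_force: [2.0, 3.3, 5.9]
gripper_width: 0.0587
gripper_force: 63.1
mean [-0.0005  0.0037  0.0016 -0.0071 -0.0012 -0.0004] std [0. 0. 0. 0. 0. 0.] F [1.3 2.5 6.7] q [-0.19 -0.13  2.06 -0.01  0.68  2.92] t 11.8
```

```bash
python3 jog.py '[[0,-0.002,0,0,0,0],[0,-0.002,0,0,0,0],[0,0,0,0,0,0],[0,0,0,0,0,0]]'; python3 pre.py .0845 4.70159
python3 - <<'E'
from h import *
s=bot.observe();print(Ro.from_quat(s['eef_rot']).inv().apply(s['wrist_force']).round(1))
E
```

```text
t: 12.18
tcp_pos: [0.6268, -0.0442, 0.1164]
eef_rot: [0.697, -0.669, 0.219, -0.137]
wrist_force: [-16.0, 0.4, 13.8]
gripper_width: 0.0591
gripper_force: 64.6
mean [-0.0004  0.0037  0.0012  0.0019 -0.0009  0.0004] std [0.     0.     0.     0.0001 0.     0.    ] F [-15.4  -0.3  13.1] q [-0.18 -0.13  2.05 -0.02  0.69  2.93] t 12.4333
[  0.9   6.7 -19.8]
```

```bash
cat > f.py <<'E'
from h import *
s=bot.observe();R=Ro.from_quat(s['eef_rot']).inv();print('Ftool',R.apply(s['wrist_force']).round(1),'M',R.apply(s['torque']).round(2),'q6',s['q'][5].round(3),'t',s['t'],s['gripper_width'].round(4))
E
python3 jog.py '[[0,0.003,0,0,0,0],[0,0,0,0,0,0],[0,0,0,0,0,0]]' >/dev/null; python3 f.py
python3 jog.py '[[0,0,-0.0004,0,0,-0.08],[0,0,-0.0003,0,0,-0.12],[0,0,-0.0003,0,0,-0.12],[0,0,0,0,0,0],[0,0,0,0,0,0]]'; python3 f.py
```

```text
t: 13.15
tcp_pos: [0.6255, -0.0443, 0.1171]
eef_rot: [0.794, -0.549, 0.24, -0.102]
wrist_force: [-4.5, 0.5, 8.4]
gripper_width: 0.0586
gripper_force: 63.9Traceback (most recent call last):
  File "f.py", line 2, in <module>
    s=bot.observe();R=Ro.from_quat(s['eef_rot']).inv();print('Ftool',R.apply(s['wrist_force']).round(1),'M',R.apply(s['torque']).round(2),'q6',s['q'][5].round(3),'t',s['t'],s['gripper_width'].round(4))
                                                                                                                                                                             ^^^^^^^^^^^^^^^^^^^^^^^^
AttributeError: 'float' object has no attribute 'round'
Traceback (most recent call last):
  File "f.py", line 2, in <module>
    s=bot.observe();R=Ro.from_quat(s['eef_rot']).inv();print('Ftool',R.apply(s['wrist_force']).round(1),'M',R.apply(s['torque']).round(2),'q6',s['q'][5].round(3),'t',s['t'],s['gripper_width'].round(4))
                                                                                                                                                                             ^^^^^^^^^^^^^^^^^^^^^^^^
AttributeError: 'float' object has no attribute 'round'
```

```bash
sed -i "s/s\['gripper_width'\].round(4)/s['gripper_width']/" f.py
python3 jog.py '[[0,0,-0.00034,0,0,-0.12],[0,0,-0.00034,0,0,-0.12],[0,0,-0.00034,0,0,-0.12],[0,0,-0.00034,0,0,-0.12],[0,0,-0.00034,0,0,-0.12],[0,0,-0.00034,0,0,-0.12],[0,0,0,0,0,0]]'; python3 f.py
```

```text
t: 13.73
tcp_pos: [0.6236, -0.045, 0.1184]
eef_rot: [0.937, -0.232, 0.259, -0.009]
wrist_force: [-9.1, -2.3, 11.7]
gripper_width: 0.0589
gripper_force: 64.3
Ftool [ -0.3   4.4 -14.3] M [-1.26 -0.43 -0.07] q6 1.88 t 13.7333 0.0588878519031913
```

```bash
python3 jog.py '[[0,0,-0.0008,0,0,-0.12],[0,0,-0.0008,0,0,-0.12],[0,0,-0.0005,0,0,-0.12],[0,0,-0.00034,0,0,-0.12],[0,0,-0.00034,0,0,-0.12],[0,0,-0.00034,0,0,-0.12],[0,0,-0.00034,0,0,-0.12],[0,0,-0.00034,0,0,-0.12],[0,0,-0.00034,0,0,-0.12],[0,0,-0.00034,0,0,-0.12],[0,0,-0.00034,0,0,-0.12],[0,0,0,0,0,0]]' >/dev/null; python3 f.py
python3 jog.py '[[0,0,-0.00034,0,0,-0.12],[0,0,-0.00034,0,0,-0.12],[0,0,-0.00034,0,0,-0.12],[0,0,-0.00034,0,0,-0.12],[0,0,-0.00034,0,0,-0.12],[0,0,-0.00034,0,0,-0.12],[0,0,-0.00034,0,0,-0.12],[0,0,-0.00034,0,0,-0.12],[0,0,-0.00034,0,0,-0.12],[0,0,-0.00034,0,0,-0.12],[0,0,-0.00034,0,0,-0.12],[0,0,0,0,0,0]]'; python3 f.py
```

```text
Ftool [-8.1  8.4 -1.2] M [-1.43 -2.07 -0.03] q6 0.56 t 14.7333 0.058835010916239015
t: 15.73
tcp_pos: [0.6217, -0.0461, 0.1269]
eef_rot: [0.457, 0.85, 0.073, 0.253]
wrist_force: [7.1, -10.3, -0.0]
gripper_width: 0.0587
gripper_force: 65.2
Ftool [-11.6  -0.6   4.6] M [ 0.8  -2.08 -0.07] q6 -0.76 t 15.7333 0.05871605459416243
```

```bash
python3 jog.py '[[0,0,-0.00034,0,0,-0.12],[0,0,-0.00034,0,0,-0.12],[0,0,-0.00034,0,0,-0.12],[0,0,-0.00034,0,0,-0.12],[0,0,-0.00034,0,0,-0.12],[0,0,-0.00034,0,0,-0.12],[0,0,-0.00034,0,0,-0.12],[0,0,-0.00034,0,0,-0.12],[0,0,-0.00034,0,0,-0.12],[0,0,-0.00034,0,0,-0.12],[0,0,-0.00034,0,0,-0.12],[0,0,0,0,0,0]]' >/dev/null; python3 f.py
python3 jog.py '[[0,0,-0.00034,0,0,-0.12],[0,0,-0.00034,0,0,-0.12],[0,0,-0.00034,0,0,-0.12],[0,0,0,0,0,0],[0,0,0,0,0,0],[0,0,0,0,0,0]]'; python3 f.py; python3 pre.py .1005 -0.7
```

```text
Ftool [-7.8 -4.5  8.1] M [ 1.38 -0.9  -0.14] q6 -2.08 t 16.7333 0.058509790568860215
t: 17.23
tcp_pos: [0.6199, -0.0433, 0.1311]
eef_rot: [-0.326, 0.908, -0.137, 0.225]
wrist_force: [10.9, -1.5, -0.6]
gripper_width: 0.0585
gripper_force: 65.9
Ftool [-6.3 -6.6  6.1] M [ 1.24 -0.58 -0.12] q6 -2.436 t 17.2333 0.05848704599950524
mean [ 0.0032  0.004   0.0014 -0.008   0.0052 -0.0412] std [0. 0. 0. 0. 0. 0.] F [10.1 -1.4 -1.7] q [-0.19 -0.17  2.07 -0.01  0.71 -2.44] t 17.4833
```

```bash
python3 jog.py '[[0,0,0,0,0,0],[0,0,0,0,0,0],[0,0,0,0,0,0],[0,0,0,0,0,0],[0,0,0,0,0,0],[0,0,-0.01,0,0,0],[0,0,-0.02,0,0,0],[0,0,-0.03,0,0,0],[0,0,-0.03,0,0,0],[0,0,-0.03,0,0,0],[0,0,0,0,0,0.125],[0,0,0,0,0,0.125]]' 0.085
python3 jog.py '[[0,0,0,0,0,0.125],[0,0,0,0,0,0.125],[0,0,0,0,0,0.125],[0,0,0,0,0,0.125],[0,0,0,0,0,0.125],[0,0,0,0,0,0.125],[0,0,0,0,0,0.125],[0,0,0,0,0,0.125],[0,0,0,0,0,0.125],[0,0,0,0,0,0.125],[0,0,0,0,0,0.125],[0,0,0,0,0,0.125]]' >/dev/null
python3 jog.py '[[0,0,0,0,0,0.125],[0,0,0,0,0,0.125],[0,0,0,0,0,0.125],[0,0,0,0,0,0.125],[0,0,0,0,0,0.125],[0,0,0,0,0,0.125],[0,0,0,0,0,0.125],[0,0,0,0,0,0.125],[0,0,0,0,0,0.125],[0,0,0,0,0,0.125],[0,0,0,0,0,0.125],[0,0,0,0,0,0.125]]' >/dev/null
python3 jog.py '[[0,0,0,0,0,0.125],[0,0,0,0,0,0.125],[0,0,0,0,0,0.125],[0,0,0,0,0,0.125],[0,0,0,0,0,0]]' 
python3 obl.py
```

```text
t: 18.53
tcp_pos: [0.5582, -0.0303, 0.2356]
eef_rot: [-0.207, 0.943, -0.106, 0.239]
wrist_force: [-0.6, -0.3, 0.0]
gripper_width: 0.0848
gripper_force: 0.0
t: 20.95
tcp_pos: [0.5574, -0.0303, 0.2318]
eef_rot: [0.965, 0.038, 0.251, 0.062]
wrist_force: [0.0, 0.5, -0.1]
gripper_width: 0.0851
gripper_force: 0.0
d tool [ 0.0807 -0.013   0.0117] rv [ 0.1053 -0.746   0.2667] q [-0.182 -0.449  2.107 -0.013  0.962  1.315] t 20.95 F [ 0.   0.5 -0.1] w 0.08506788616368827
```

```bash
python3 jog.py '[[0.0269,-0.0043,0.0039,0,0,0],[0.0269,-0.0043,0.0039,0,0,0],[0.0269,-0.0043,0.0039,0,0,0],[0,0,0,0.015,-0.1066,0.0381],[0,0,0,0.015,-0.1066,0.0381],[0,0,0,0.015,-0.1066,0.0381],[0,0,0,0.015,-0.1066,0.0381],[0,0,0,0.015,-0.1066,0.0381],[0,0,0,0.015,-0.1066,0.0381],[0,0,0,0.015,-0.1066,0.0381],[0,0,0,0,0,0],[0,0,0,0,0,0]]'>/dev/null
python3 obl.py; python3 zoom.py w4 170 155 249 123
```

```text
d tool [-0.0011 -0.0003 -0.0017] rv [0.0019 0.0012 0.0041] q [-0.139  0.208  1.413  0.012  1.749  1.63 ] t 21.95 F [-0.5  0.4 -0.8] w 0.08516600026005906
```

View pics/w4.png

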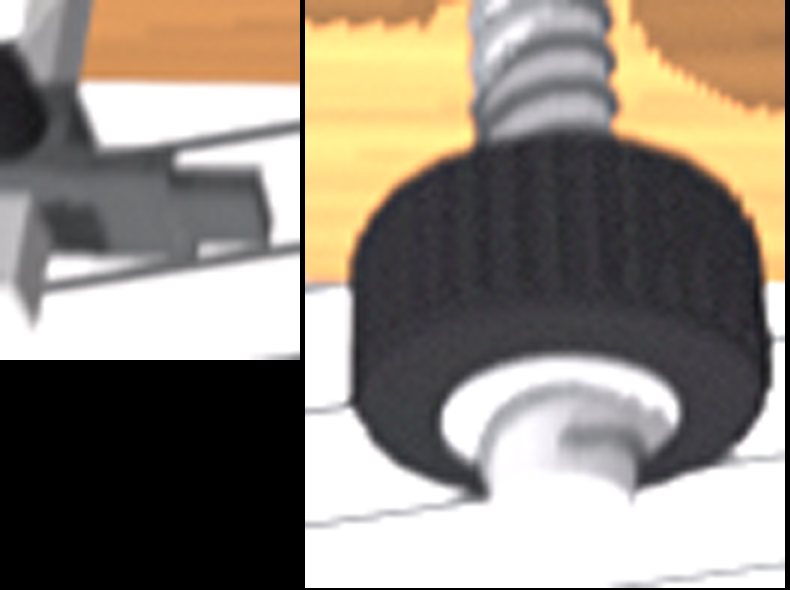

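The collar is now nearly level with the tab. Tab corners are at (261,188), (266,242) and (260,168), the collar front rim is at about (560,303), the back at about 500, and the sides at 353 and 769.

```bash
cat >> hfit.py <<'E'
    run('w4',[(261,188),(266,242),(260,168)],[(560,303),(560,500),(353,380),(769,375)],np.array([518,352])/3-.33+[117,90]+[2,.5],[170,155],[249,123])
E
python3 hfit.py
python3 - <<'E'
import numpy as np
for n,x,a,b in(('w3',289,148,162),('w4',291,164,180)):
    im=np.load(n+'.npy').mean(2);print(n,dict(zip(range(a,b),im[a:b,x-6:x+7].mean(1).round(1))))
    for dx in(-9,10):print('back',dict(zip(range(b+20,b+42),im[b+20:b+42,x+dx*2].round(0))))
E
```

```text
off [ 0.      0.0006 -0.0013  0.0037  0.0013  0.0042] collar 0.1174864112514207 tab 0.1344081190163627 diff mm 16.921707764942006 sd 0.4949701311280202
[-0.3  0.4  0.9  0.7  0.3 -1.   0.5 -0.2 -0.7  0.9 -0.5 -0.9  0.   0.2
 -0.4  0.4  0.1  0.4]
off [ 0.0004 -0.0003 -0.0002  0.0045  0.0005  0.0009] collar 0.13404659840338232 tab 0.13412794327417205 diff mm 0.08134487078972907 sd 0.4822481133941051
[-0.4  0.6  0.7  0.4  0.2 -1.   0.3 -0.  -0.5  0.6 -0.6 -0.3  0.1 -0.1
 -0.1  0.5  0.   0.1]
w3 {148: np.float64(22.0), 149: np.float64(21.9), 150: np.float64(22.0), 151: np.float64(21.9), 152: np.float64(22.0), 153: np.float64(22.6), 154: np.float64(22.5), 155: np.float64(22.4), 156: np.float64(24.3), 157: np.float64(26.7), 158: np.float64(27.8), 159: np.float64(27.5), 160: np.float64(27.4), 161: np.float64(27.4)}
back {182: np.float64(41.0), 183: np.float64(22.0), 184: np.float64(26.0), 185: np.float64(26.0), 186: np.float64(26.0), 187: np.float64(24.0), 188: np.float64(24.0), 189: np.float64(70.0), 190: np.float64(145.0), 191: np.float64(176.0), 192: np.float64(176.0), 193: np.float64(173
[... 1499 characters left out ...]
), 215: np.float64(172.0), 216: np.float64(174.0), 217: np.float64(174.0), 218: np.float64(172.0), 219: np.float64(171.0), 220: np.float64(174.0), 221: np.float64(177.0)}
back {200: np.float64(23.0), 201: np.float64(32.0), 202: np.float64(72.0), 203: np.float64(125.0), 204: np.float64(165.0), 205: np.float64(178.0), 206: np.float64(178.0), 207: np.float64(176.0), 208: np.float64(175.0), 209: np.float64(175.0), 210: np.float64(175.0), 211: np.float64(176.0), 212: np.float64(176.0), 213: np.float64(174.0), 214: np.float64(175.0), 215: np.float64(177.0), 216: np.float64(177.0), 217: np.float64(163.0), 218: np.float64(120.0), 219: np.float64(83.0), 220: np.float64(125.0), 221: np.float64(169.0)}
```

```bash
cat > edge.py <<'E'
from h import *
import sys
from scipy.ndimage import gaussian_filter1d
from scipy.interpolate import PchipInterpolator
P=stand(json.load(open('stand.json')))
def pk(p,a,b,sgn): # subpixel row of steepest gradient of sign sgn in [a,b]
    g=gaussian_filter1d(p,0.8,order=1)*sgn;i=a+int(np.argmax(g[a:b+1]));y0,y1,y2=g[i-1:i+2];den=y0-2*y1+y2
    return i+(0.5*(y0-y2)/den if den else 0)
def run(n,fr,bk,tx,tr):  # guessed collar front row, back row (at centre col), tab tip col, tab rows
    c={k:np.array(x) for k,x in json.load(open(n+'.json')).items()};im=np.load(n+'.npy').mean(2)
    pr=lambda w,x,y,s:proj(dict(c,R=Ro.from_rotvec(w[3:6]).as_matrix()@c['R'],t=Ro.from_rotvec(w[3:6]).as_matrix()@c['t']+w[:3]),np.array([rodpt(P,a,b,s) for a,b in zip(np.atleast_1d(x),np.atleast_1d(y))]))
    cx=bk[1]
    F=[(u,pk(gaussian_filter1d(im,1.5,axis=1)[:,u],fr-4,fr+4,1)) for u in range(cx-10,cx+11,2)]
    B=[(u,pk(im[:,u],bk[0]-14,bk[0]+3,1)) for u in bk[2]]
    Tb=[[(u,pk(im[:,u],r-2,r+2,s)) for u in tx] for r,s in zip(tr,(-1,1,1))]
    th=np.linspace(-1.2,1.2,60);yy=np.linspace(.06,.085,12)
    def curve(w,x,y,s,pts):
        q=pr(w,x,y,s);q=q[np.argsort(q[:,0])];return [np.interp(u,q[:,0],q[:,1])-v for u,v in pts]
    def f(w):
        o=np.ones_like(yy);r=w[8]
        e=curve(w,r*np.cos(th),r*np.sin(th),w[6],F)+curve(w,-r*np.cos(th),r*np.sin(th),w[6],B)
        e2=[np.mean(curve(w,x*o,yy,w[7]+d,p)) for x,d,p in zip((.008,.008,-.008),(-.005,0,0),Tb)]
        return np.r_[np.array(e)/3,e2,w[:3]/.002,w[3:6]/.006,(w[8]-.0305)/.0007]
    r=least_squares(f,[0]*6+[.13,.135,.0305],x_scale=[.01]*3+[.1]*3+[.01]*3)
    print(n,'rows F %.2f B %s tab %s'%(np.mean([v for _,v in F]),np.round([v for _,v in B],1),[np.round([v for _,v in t],1) for t in Tb]))
    print(' off',r.x[:6].round(4),'r',r.x[8].round(4),'collar %.2f tab %.2f diff %.2f mm'%(r.x[6]*1e3,r.x[7]*1e3,(r.x[7]-r.x[6])*1e3),'res',r.fun[:-7].round(1))
run('w3',156,(190,289,(264,267,270,312,315)),range(201,210),(182,186,195))
run('w4',174,(206,291,(265,268,271,311,314,317)),range(203,212),(182,186,195))
E
python3 edge.py
```

```text
w3 rows F 156.47 B [189.3 188.5 188.9 185.5 183.2] tab [array([181.5, 181.5, 181.4, 181.3, 181.3, 181.3, 181.3, 181.3, 181.3]), array([185.8, 185.8, 185.9, 185.8, 185.8, 185.8, 185.9, 185.9, 186. ]), array([194.7, 194.6, 194.5, 194.4, 194.4, 194.3, 194.2, 194.2, 194.2])]
 off [0.0002 0.0001 0.0001 0.0002 0.0005 0.0002] r 0.0304 collar 118.32 tab 133.73 diff 15.41 mm res [ 0.1  0.1  0.  -0.1 -0.1  0.  -0.  -0.1 -0.1 -0.1 -0.1 -0.4  0.3  0.5
 -0.1 -0.  -0.4  0.   0.4]
w4 rows F 173.59 B [201.2 202.6 203.3 202.5 201.5 200.9] tab [array([182.3, 182.3, 182.3, 182.2, 182.2, 182.2, 182.2, 182.2, 182.2]), array([186.7, 186.7, 186.8, 186.9, 187. , 187. , 187. , 187. , 187.1]), array([195. , 194.8, 194.8, 194.7, 194.6, 194.5, 194.3, 194.3, 192.9])]
 off [0.0008 0.0001 0.0002 0.0006 0.002  0.0004] r 0.0304 collar 132.75 tab 132.53 diff -0.22 mm res [ 0.1  0.1  0.2  0.1 -0.2 -0.2 -0.1 -0.1 -0.2 -0.  -0.3  0.3  0.3  0.4
  0.  -0.1 -0.4 -0.6 -0.4  1. ]
```

```bash
sed -i "s/x_scale=\[.01\]\*3+\[.1\]\*3+\[.01\]\*3)/x_scale=[.01]*3+[.1]*3+[.01]*3,loss='soft_l1',f_scale=.3)/" edge.py; sed -n '/^run/,$d;p' edge.py >e2.py
cat >> e2.py <<'E'
for L,Rr in(((262,265,268),(314,317,320)),((260,262,264),(318,320,322)),((265,),(317,))):
    run('w3',156,(187,289,tuple(u-2 for u in L+Rr)),range(203,209),(182,186,195)); run('w4',174,(203,291,L+Rr),range(204,211),(182,186,195))
E
python3 e2.py | grep -v xx
python3 - <<'E'
from h import *
P=stand(json.load(open('stand.json')))
print(bot.observe()['t'])
E
```

```text
w3 rows F 156.47 B [183.2 185.2 188.7 185.5 183.2 181.2] tab [array([181.4, 181.3, 181.3, 181.3, 181.3, 181.3]), array([185.9, 185.8, 185.8, 185.8, 185.9, 185.9]), array([194.5, 194.4, 194.4, 194.3, 194.2, 194.2])]
 off [0.0006 0.0001 0.0001 0.0002 0.0013 0.0001] r 0.0303 collar 118.08 tab 133.71 diff 15.63 mm res [ 0.1  0.1  0.  -0.1 -0.1 -0.  -0.1 -0.1 -0.1 -0.2 -0.2  0.6  0.6 -0.
 -0.1  0.   0.3 -0.4 -0.   0.5]
w4 rows F 173.59 B [199.  201.2 202.6 201.5 200.9 200.8] tab [array([182.3, 182.3, 182.2, 182.2, 182.2, 182.2, 182.2]), array([186.7, 186.8, 186.9, 187. , 187. , 187. , 187. ]), array([194.8, 194.8, 194.7, 194.6, 194.5, 194.3, 194.3])]
 off [0.0015 0.     0.     0.0003 0.0026 0.0003] r 0.0304 collar 132.83 tab 132.82 diff -0.01 mm res [ 0.2  0.2  0.3  0.2 -0.1 -0.2 -0.1 -0.1 -0.2 -0.1 -0.3  0.2  0.2  0.2
  0.1 -0.1 -0.7 -0.3 -0.1  1.1]
w3 rows F 156.47 B [181.2 183.2 184.9 182.5 181.2 180.2] tab [array([181.4, 181.3, 181.3, 181.3, 181.3, 181.3]), array([185.9, 185.8, 185.8, 185.8, 185.9, 185.9]), array([194.5, 194.4, 194.4, 194.3, 194.2, 194.2])]
 off [0.0011 0.0002 0.0002 
[... 697 characters left out ...]
.3, 181.3]), array([185.9, 185.8, 185.8, 185.8, 185.9, 185.9]), array([194.5, 194.4, 194.4, 194.3, 194.2, 194.2])]
 off [0.0001 0.0001 0.0001 0.0001 0.0004 0.0001] r 0.0304 collar 118.35 tab 133.71 diff 15.36 mm res [ 0.1  0.1  0.  -0.1 -0.1  0.  -0.  -0.1 -0.1 -0.1 -0.1  0.9 -0.  -0.4
 -0.   0.5]
w4 rows F 173.59 B [201.2 200.9] tab [array([182.3, 182.3, 182.2, 182.2, 182.2, 182.2, 182.2]), array([186.7, 186.8, 186.9, 187. , 187. , 187. , 187. ]), array([194.8, 194.8, 194.7, 194.6, 194.5, 194.3, 194.3])]
 off [0.0003 0.     0.     0.0001 0.0008 0.0002] r 0.0305 collar 133.03 tab 132.78 diff -0.25 mm res [ 0.1  0.1  0.2  0.1 -0.1 -0.1 -0.  -0.1 -0.1  0.  -0.2  0.6 -0.4 -0.3
 -0.1  1.1]
22.15
```

Every fit puts the remaining difference within about ±0.3 mm. One more view, nearly side-on, will confirm it independently.

```bash
sed 's/np.radians(30)/np.radians(12)/' obl.py >obl2.py; python3 obl2.py
```

```text
d tool [0.0335 0.0003 0.0062] rv [ 0.0023 -0.3159  0.0028] q [-0.138  0.203  1.415  0.012  1.75   1.632] t 22.15 F [-0.6  0.1  0.4] w 0.08513926889135659
```

```bash
python3 jog.py '[[0.0335,0,0.006,0,0,0],[0,0,0,0.0007,-0.105,0.001],[0,0,0,0.0007,-0.105,0.001],[0,0,0,0.0007,-0.105,0.001],[0,0,0,0,0,0],[0,0,0,0,0,0],[0,0,0,0,0,0]]' | head -4
python3 obl2.py
python3 - <<'E'
from h import *
c=bot.calibration('wrist');P=stand(json.load(open('stand.json')));print(proj(c,rodpt(P,0,.068,.134)),proj(c,rodpt(P,0,0,.134)))
E
python3 zoom.py w5 170 150 249 110
```

```text
t: 22.73
tcp_pos: [0.6635, -0.0162, 0.2456]
eef_rot: [0.959, -0.098, -0.266, -0.027]
wrist_force: [-0.3, 0.2, -0.7]
d tool [-0.0002  0.0002  0.0002] rv [-0.0002 -0.0016 -0.0008] q [-0.148  0.485  1.142  0.031  2.054  1.633] t 22.7333 F [-0.3  0.2 -0.7] w 0.08558852004828206
[[214.42430141 191.92987574]] [[290.30483844 191.87532087]]
```

View pics/w5.png

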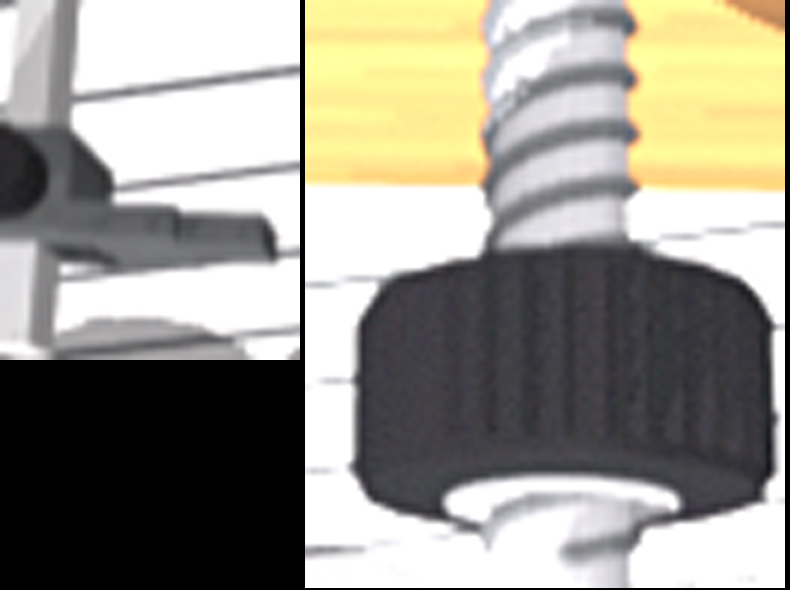

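```bash
sed -n '/^run/,$d;p' edge.py >e3.py
cat >> e3.py <<'E'
for L in((268,271,274,309,312,315),(266,269,272,311,314,317),(271,274,309,312)):
    run('w5',184,(199,291,L),range(203,211),(185,189,192))
im=np.load('w5.npy').mean(2);print(im[178:192,285:298].mean(1).round(1))
for u in(268,312):print(im[188:204,u].round(0))
print(im[182:197,207].round(0))
E
python3 e3.py
```

```text
w5 rows F 190.75 B [196.2 196.4 199.3 197.6 196.9 196.5] tab [array([184.7, 184.7, 184.7, 184.7, 184.8, 184.8, 184.9, 185. ]), array([189.9, 190. , 190. , 190. , 190.1, 190.3, 190.2, 190.3]), array([194.4, 194.1, 193.9, 193.9, 193.8, 193.7, 193.7, 193.6])]
 off [-0.      0.      0.0001  0.0008 -0.0001 -0.0001] r 0.0304 collar 136.33 tab 134.36 diff -1.97 mm res [ 0.4  1.  -3.9 -1.3 -1.1 -1.  -1.1 -1.4 -6.2  0.7  0.2  0.9  1.   0.1
  0.3  0.4  0.3 -0.1  0.2 -0.1]
w5 rows F 190.75 B [195.8 196.3 199.9 197.  196.7 196. ] tab [array([184.7, 184.7, 184.7, 184.7, 184.8, 184.8, 184.9, 185. ]), array([189.9, 190. , 190. , 190. , 190.1, 190.3, 190.2, 190.3]), array([194.4, 194.1, 193.9, 193.9, 193.8, 193.7, 193.7, 193.6])]
 off [-0.0001  0.      0.0001  0.0007 -0.0002 -0.0002] r 0.0304 collar 136.51 tab 134.32 diff -2.19 mm res [ 0.5  1.1 -3.8 -1.3 -1.  -0.9 -1.  -1.3 -6.1  0.8  0.3  1.   1.  -0.1
  0.5  0.4  0.4 -0.1  0.2 -0.1]
w5 rows F 190.75 B [196.4 199.3 197.6 196.9] tab [array([184.7, 184.7, 184.7, 184.7, 184.8, 184.8, 184.9, 185. ]), array([189.9, 190. , 190. , 190. , 190.1, 190.3, 190.2, 190.3]), array([194.4, 194.1, 193.9, 193.9, 193.8, 193.7, 193.7, 193.6])]
 off [-0.      0.      0.0001  0.0007 -0.0001 -0.0001] r 0.0304 collar 137.17 tab 134.32 diff -2.85 mm res [ 0.8  1.4 -3.5 -1.  -0.7 -0.7 -0.7 -1.  -5.8  1.1  0.5  1.3  0.4  0.6
  0.7 -0.1  0.2 -0.1]
[ 26.   26.2  26.2  26.7  26.9  28.3  29.   30.8  31.2  27.8  32.4  75.2
 117.  113.8]
[ 31.  30.  30.  31.  30.  30.  27.  30.  74. 151. 166. 116. 132. 183.
 195. 194.]
[ 30.  29.  29.  28.  28.  29.  30.  22.  39. 117. 178. 192. 189. 188.
 189. 192.]
[195. 194. 170. 113.  70.  62.  64.  64.  68.  73.  72.  84. 148. 186.
 191.]
```

```bash
sed -i "s/run('w5',184/run('w5',182/;s/^print.*//;s/^im=.*//;/^for u in/d" e3.py; python3 e3.py
```

```text
w5 rows F 183.92 B [196.2 196.4 199.3 197.6 196.9 196.5] tab [array([184.7, 184.7, 184.7, 184.7, 184.8, 184.8, 184.9, 185. ]), array([189.9, 190. , 190. , 190. , 190.1, 190.3, 190.2, 190.3]), array([194.4, 194.1, 193.9, 193.9, 193.8, 193.7, 193.7, 193.6])]
 off [ 0.0001 -0.     -0.0001 -0.0004  0.0004  0.0003] r 0.0306 collar 133.69 tab 134.07 diff 0.38 mm res [ 0.2  0.1  0.1  0.1  0.   0.3  0.1  0.  -0.1 -0.1 -0.2  0.2  0.2 -0.7
 -0.4 -0.4 -0.4 -0.1  0.2 -0. ]
w5 rows F 183.92 B [195.8 196.3 199.9 197.  196.7 196. ] tab [array([184.7, 184.7, 184.7, 184.7, 184.8, 184.8, 184.9, 185. ]), array([189.9, 190. , 190. , 190. , 190.1, 190.3, 190.2, 190.3]), array([194.4, 194.1, 193.9, 193.9, 193.8, 193.7, 193.7, 193.6])]
 off [ 0.0001 -0.     -0.0001 -0.0004  0.0004  0.0003] r 0.0306 collar 133.70 tab 134.07 diff 0.37 mm res [ 0.2  0.1  0.1  0.1  0.   0.3  0.1  0.  -0.1 -0.1 -0.2  0.2  0.2 -0.9
 -0.4 -0.4 -0.4 -0.1  0.2 -0. ]
w5 rows F 183.92 B [196.4 199.3 197.6 196.9] tab [array([184.7, 184.7, 184.7, 184.7, 184.8, 184.8, 184.9, 185. ]), array([189.9, 190. , 190. , 190. , 190.1, 190.3, 190.2, 190.3]), array([194.4, 194.1, 193.9, 193.9, 193.8, 193.7, 193.7, 193.6])]
 off [ 0.     -0.     -0.     -0.0004  0.0001  0.0002] r 0.0305 collar 133.68 tab 134.07 diff 0.39 mm res [ 0.2  0.1  0.1  0.1  0.   0.3  0.1 -0.  -0.1 -0.1 -0.2  0.2 -0.7 -0.5
 -0.4 -0.1  0.2 -0. ]
```

Three independent estimates put the remaining difference at 0.1–0.4 mm. The gripper is clear of everything, so I'm handing in.

```bash
python3 -c "
from rig import bot
print(bot.sign_off())"
```

```text
the job is handed in; nothing more can be done
None
```

I turned the collar about 5.36 rad (roughly 15 mm of climb); by the camera fits its top face is now within about 0.4 mm of the tab's upper face. I let go, backed clear without seeing anything else move, and handed in at about 23 s; no verdict came back.

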